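# Scour the baking sheet on the sprung tray stand

## Task

Draw the scouring block out from under the low shelf by its free end, let go of it on the bench, and take it again by the middle of its grip. Set it square across the far end of the baking sheet in the sprung stand and scour towards the open end in one steady stroke, keeping the sheet pressed about a centimetre down all the way, so that the three burnt crusts drop into the trough. Put the block back flat on the open bench, away from the shelf; push the crusts with the block only, and leave the loaf, jar, mug and canister where they are.

Things in the scene. Friction and masses are not known exactly. Their poses are not given: they have to be found in the camera images.
- scourer: loose scouring block, about 0.3 kg: black sole 184 x 44 x 10 mm, grey plate 180 x 40 x 8 on it, then a wooden grip, an upright rib 170 long (block's x), 22 thick (y), 40 high; top 56 above the underside. Origin: centre of the underside. Same either way round. Starts flat on the bench, its far half under the shelf, the end towards the robot free; shelf and loaf leave no room to grip its middle
- scourer_grip (a point): middle of the block's wooden grip, 41 mm above the underside of its sole
- stand: sprung tray stand, fixed, left or right of the robot's x axis (shelf on the other side): base 270 x 240 mm, open above, a frame 190 tall along each side (over x = -126 to 126; inner faces at y = -108 and 108). The baking sheet is between the frames. Origin: centre of the underside, on the bench; x points along the sheet from trough (-x) to far end (+x)
- tray_mid (a point): centre of the baking sheet's upper face, moving with it, axes as the stand's, over the stand's origin; 60 mm above the bench at rest. Sheet 260 (x) by 212 mm (y); rims 14 mm high at the far end (inner face x = 127) and both sides (y = -103 and 103); the end at x = -130 is open
- tray (a joint): how far the baking sheet is pressed down, m: 0 at rest, stop at 0.020. It stays level. Springs: it begins to move at about 2 N and then takes 0.8 N per mm (10 N for 10 mm), springs back when released.
- trough_in (a point): centre of the inner floor of the crumb trough, 3 mm above the bench, axes as the stand's: an open steel trough, inside 78 mm (x) by 234 mm (y), walls 36 mm high, right below the sheet's open end
- crust0: burnt crust, a loose dark hard lump 30 x 24 x 18 mm, 20 g, lying on the baking sheet at the start, at least 65 mm from its far rim; origin: centre of its underside
- crust1: burnt crust, a loose dark hard lump 30 x 24 x 18 mm, 20 g, lying on the baking sheet at the start, at least 65 mm from its far rim; origin: centre of its underside
- crust2: burnt crust, a loose dark hard lump 30 x 24 x 18 mm, 20 g, lying on the baking sheet at the start, at least 65 mm from its far rim; origin: centre of its underside
- shelf: low steel shelf, fixed. Its board covers x = 60 to 210 mm, y = -100 to 100 mm of its frame, underside 85 and top 95 mm above the bench, on two side panels 6 mm thick; open at the front (x = 60). Origin on the bench 60 mm before the front edge; x points into the shelf, away from the robot
- shelf_mid (a point): centre of the top of the shelf board, 135 mm into x from the shelf's origin
- loaf: bystander: a loaf 90 x 170 x 90 mm lying on the shelf board; origin: centre of its underside
- jar: bystander: amber glass jar 62 mm across, 140 mm tall, on the bench between stand and shelf; origin: centre of its underside
- mug: bystander: white cup 74 mm across, 85 mm tall, on the bench between stand and shelf, nearer the robot; origin: centre of its underside
- canister: bystander: can 60 mm across, 110 mm tall, on the bench beside the free end of the scouring block; origin: centre of its underside

How it is judged:
By the outcome, as a careful person would: the job done as asked, in the order asked, and still so for the second after the job is handed in, with the robot touching nothing.
It also fails if it takes over 72 s, if anything falls off the work surface, if the arm or the gripper's body presses on something with over 40 N, if the wrist force passes 120 N, or if a joint passes its speed limit or range.

## Robot

A 6-joint arm with a two-finger parallel gripper is mounted at the origin on the work surface. World frame = base frame: x ahead of the robot, y to its left, z up, the work surface at z = 0. Lengths are in m, angles in rad, forces in N, time in s.
With the tool pointing down it reaches from about 0.25 to 0.775 m from the base axis. Payload 4 kg.
Tool frame: the origin (TCP) lies midway between the tips of the shut fingers; the grasp point (between the pads) lies 19 mm behind it (grip_point_offset is the distance from the TCP to the grasp point, in m); z points along the fingers, y is the line along which they close (so a half turn about z gives the same grasp; the last joint's range is limited). The gripper opens to 94 mm and grips with 3 to 60 N. Pads are 16 mm wide; open, the fingers measure 119 mm over their backs; the gripper's body (75 mm by 177 mm) begins 78 mm behind the grasp point.
Start: joints at [1.022, 0.087, 1.371, -0, 1.684, -0.103], TCP at [0.237, 0.496, 0.177] pointing down, gripper open.
Joint ranges: [-3.1, 3.1], [-0.76, 2.03], [0.27, 2.55], [-1.08, 4.22], [0.17, 2.65], [-2.57, 2.57]. Speed limits (rad/s): [2.79, 2.79, 3.14, 3.14, 3.14, 3.14].

## Interface

Orientations are given as [roll, pitch, yaw] about the fixed x, y, z axes, in that order (R = Rz(yaw) Ry(pitch) Rx(roll)).
In Python, from bench import * gives the robot as it stands.
- The arm moves only by the tool carry_out, never from a script. Its argument "commands" is a list of rows, each a list of 6 numbers: the shift along the tool's x, y, z in m, then the turn, a rotation vector about the tool's x, y, z in rad. In form: [[tx, ty, tz, rx, ry, rz], ...]. A call has exactly 5 rows; each row is the pose to reach, as a shift and turn from the pose commanded when the call began, along the tool's axes at that moment; what a row does not reach only later rows make up. A row lasts 1/10 s, in which the tool goes at most 50 mm and 8.59 degrees, less where a joint would pass 70% of its speed; a pose out of reach is approached as far as the arm can. A call with a gripper value outside its range is refused whole. "jaw" is the opening, from 0 (shut) to 1 (fully open), set as the call begins (left out, the last holds). The fingers move at their own pace and stop on an object; the grip force is fixed at half the most. Time passes only in rows, so rows that repeat a pose let the fingers close, or fill a call up. It gives the time, the measured TCP pose, the force, the opening and the grip force at its end, in the units of the state.
- get_obs(): the state, without advancing time (a new reading comes with each control period).
- snapshot(name): name is "scene" or "top"; returns a dict with "img" (400x640x3 uint8, red, green, blue), "range_z" (400x640 float32, m along the optical axis (not along the pixel's ray), 0 where there is no reading), "fx", "fy", "cx", "cy" (pixels), "distortion" ([k1, k2, p1, p2, k3] as OpenCV has them; the pictures are not rectified), "R" (3x3) and "t" (3): a world point X has camera coordinates R X + t. Camera axes: x right, y down, z forward; pixel columns grow to the right and rows downward; lengths in m; the calibration is good to about 2 mm. A picture is of the moment at which its call begins.
- close_job(): hands the job in; it is judged then, once.
The state is a dict: "time": time; "joint_positions": joint angles; "qvel": joint speeds; "joint_torque": joint torques, N m; "tool_pos": TCP position; "ee_rot": TCP orientation; "wrist_force": force on the tool from outside, world axes, zero at the start; "wrist_torque": the same for the moment, N m; "width": finger opening in m; "finger_force": force on a finger pad.
Only numpy, scipy, OpenCV 4.12 (cv2) and the standard library are available. Lean on these libraries where they do the work, as an engineer would, in place of code of your own. Each camera call takes 0.05 s, during which the arm holds its last target. There are 200 camera calls.

## Working session

There is one attempt and no reset: what is moved stays moved. The work goes in short steps, Python scripts to look and compute and a tool call to move; the robot and the scene stay as the last step left them, time stands still between calls to the robot, and variables do not carry over. Pictures are saved under pics/ and viewed, at most 10 in all, crops included, and the job is handed in when it is done.

Besides the shell and the picture viewer there is one more tool, called after ">>>" as name([rows], argument=value, ...), one row to a line, values as JSON. carry_out: Moves the arm, as the interface text tells. Its arguments: {"type":"object","properties":{"commands":{"type":"array","items":{"type":"array","items":{"type":"number"}}},"jaw":{"type":"number"}},"required":["commands"]}

```bash
mkdir -p pics
cat > h.py <<'E'
from bench import *
import numpy as np, cv2
def save(n,f):
    s=snapshot(n); cv2.imwrite('pics/'+f+'.png',s['img'][:,:,::-1]); np.savez('pics/'+f+'.npz',**s); return s
def load(f): return dict(np.load('pics/'+f+'.npz'))
def cloud(s):
    h,w=s['range_z'].shape; K=np.array([[s['fx'],0,s['cx']],[0,s['fy'],s['cy']],[0,0,1]],float)
    v,u=np.mgrid[:h,:w]; p=cv2.undistortPoints(np.stack([u.ravel(),v.ravel()],1).astype(np.float64)[:,None],K,np.array(s['distortion'],float))[:,0]
    z=s['range_z'].ravel()[:,None]; c=np.hstack([p,np.ones((h*w,1))])*z
    return ((c-s['t'])@s['R']).reshape(h,w,3)
E
python3 - <<'E'
from h import *
save('scene','s0');save('top','t0')
o=get_obs();print({k:np.round(v,3) for k,v in o.items()})
E
```

```text
{'time': np.float64(0.1), 'joint_positions': array([ 1.022,  0.088,  1.372, -0.   ,  1.684, -0.103]), 'qvel': array([ 0.001, -0.002, -0.003, -0.001,  0.002,  0.001]), 'joint_torque': array([ 2.0000e-03, -3.4125e+01, -3.0330e+01,  7.2000e-02,  3.0000e-02,
       -0.0000e+00]), 'tool_pos': array([0.237, 0.496, 0.176]), 'ee_rot': array([-3.14 , -0.   ,  2.696]), 'wrist_force': array([ 0.009,  0.845, -0.784]), 'wrist_torque': array([-0.01 , -0.061,  0.008]), 'finger_force': np.float64(0.0), 'width': np.float64(0.094)}
```

View pics/s0.png

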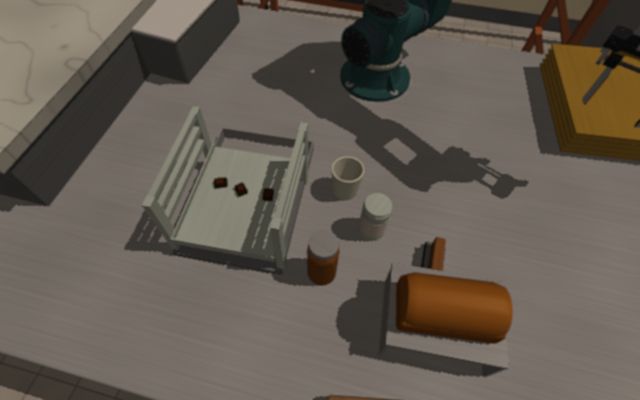

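View pics/t0.png

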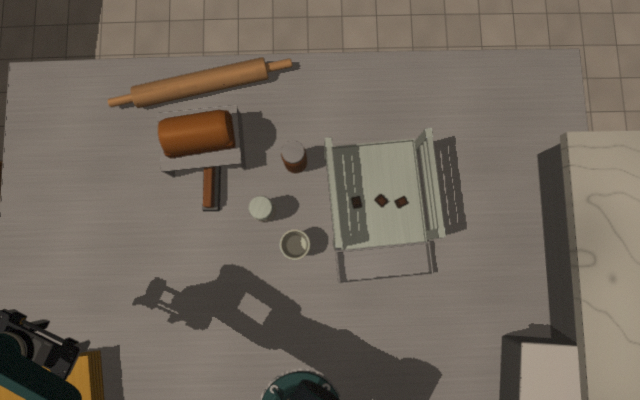

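The stand is on the robot's right, with its trough end nearest the robot at top-view (385,263). The crusts are at (356,202), (381,200) and (401,201). The shelf is on the left at (200,140), and the block's free end is at (210,205). The canister is at (260,208), the mug at (295,244) and the jar at (293,157). Next I'll measure.

```bash
python3 - <<'E'
from h import *
s=load('t0');P=cloud(s)
for n,(u,v) in dict(bench=(250,270),grip_end=(208,206),grip2=(208,172),plate=(217,190),can=(260,205),mugfar=(295,232),mugnear=(295,257),jar=(293,145),c0=(356,202),c1=(381,200),c2=(401,201),sheet=(385,225),sheetfar=(385,145),sheetnear=(385,244),shelf=(200,162),loaf=(195,135)).items(): print(n,np.round(P[v,u],3))
for nm in('t0','s0'):
    P=cloud(load(nm)).reshape(-1,3); P=P[(P[:,0]>.2)&(P[:,0]<.9)&(abs(P[:,1])<.6)]
    def rect(lab,m):
        q=P[m].astype(np.float32)
        if len(q)<5: print(lab,len(q));return
        print(nm,lab,len(q),[np.round(x,3) for x in cv2.minAreaRect(q[:,:2])],np.round(np.median(q,0),3))
    x,y,z=P.T
    rect('grip',(z>.052)&(z<.060)&(y>.1)&(y<.4)&(x<.6)&(abs(y-.2)<.05))
    rect('sheet',(abs(z-.06)<.004)&(y<0)&(y>-.4))
    rect('frameT',(abs(z-.19)<.006)&(y<0.05)&(y>-.4))
    rect('shelf',(abs(z-.095)<.004)&(y>.1)&(x>.5))
    rect('trough',(abs(z-.037)<.006)&(y<0)&(y>-.4)&(x<.45))
    rect('can',(abs(z-.11)<.004)&(y>0.0)&(y<.2)&(x<.55))
    rect('mug',(abs(z-.085)<.004)&(y>0.0)&(y<.15)&(x<.45))
    rect('jar',(abs(z-.14)<.006)&(y>-.05)&(y<.15)&(x>.45))
    rect('loaf',(z>.12)&(z<.2)&(y>.15))
E
for n in t0; do python3 -c "
import cv2;i=cv2.imread('pics/$n.png');a=cv2.resize(i[100:290,150:460],None,fx=2.55,fy=2.55,interpolation=2);cv2.imwrite('pics/crop.png',a)";done
```

```text
bench [0.36  0.123 0.003]
grip_end [0.524 0.221 0.054]
grip2 [0.611 0.221 0.053]
plate [0.569 0.205 0.022]
can [0.517 0.082 0.111]
mugfar [0.452 0.001 0.07 ]
mugnear [0.391 0.003 0.057]
jar [ 0.657 -0.001  0.138]
c0 [ 0.522 -0.152  0.081]
c1 [ 0.526 -0.214  0.079]
c2 [ 0.522 -0.263  0.08 ]
sheet [ 0.464 -0.223  0.064]
sheetfar [ 0.669 -0.232  0.062]
sheetnear [ 0.417 -0.222  0.059]
shelf [0.63  0.233 0.092]
loaf [0.677 0.223 0.181]Traceback (most recent call last):
  File "<stdin>", line 11, in <module>
  File "<stdin>", line 9, in rect
cv2.error: OpenCV(4.12.0) /io/opencv/modules/imgproc/src/convhull.cpp:143: error: (-215:Assertion failed) total >= 0 && (depth == CV_32F || depth == CV_32S) in function 'convexHull'
```

View pics/crop.png

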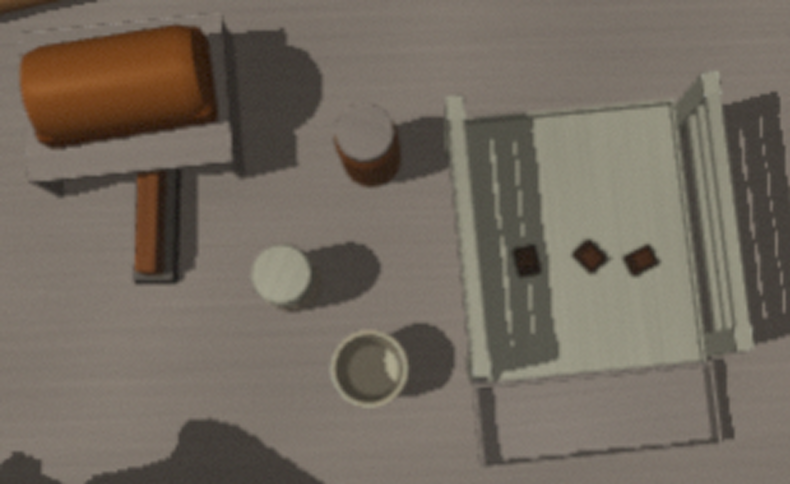

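The crop shows the grip's free end at (148,272), the canister at (282,275), and the sheet edges running about 3° off the image axes. I'll fix the array error and fit the poses.

```bash
cat > m.py <<'E'
from h import *
def rect(lab,P,m):
    q=np.ascontiguousarray(P[m][:,:2],dtype=np.float32)
    if len(q)<5: print(lab,len(q));return
    lo,hi=np.percentile(P[m],[2,98],axis=0)
    r=cv2.minAreaRect(q); print(lab,len(q),np.round(r[0],3),np.round(r[1],3),round(r[2],1),'lo',np.round(lo,3),'hi',np.round(hi,3))
E
python3 - <<'E'
from m import *
for nm in('t0','s0'):
    P=cloud(load(nm)).reshape(-1,3); P=P[(P[:,0]>.2)&(P[:,0]<.9)&(abs(P[:,1])<.6)]
    x,y,z=P.T; print(nm)
    R=lambda l,m:rect(l,P,m)
    R('grip',(z>.047)&(z<.064)&(x<.64)&(abs(y-.215)<.045))
    R('plate',(z>.012)&(z<.025)&(x<.64)&(abs(y-.215)<.045))
    R('sheet',(abs(z-.06)<.006)&(y<0)&(y>-.4))
    R('frameL',(abs(z-.19)<.008)&(y<0.05)&(y>-.22))
    R('frameR',(abs(z-.19)<.008)&(y<-.22)&(y>-.42))
    R('shelf',(abs(z-.095)<.006)&(y>.1)&(x>.56))
    R('trough',(abs(z-.037)<.008)&(y<-.03)&(y>-.4)&(x<.42))
    R('can',(abs(z-.11)<.006)&(y>0.0)&(y<.15)&(x<.6))
    R('mug',(abs(z-.085)<.006)&(abs(y)<.08)&(x<.5))
    R('jar',(abs(z-.14)<.008)&(abs(y)<.06)&(x>.55))
    R('loaf',(z>.12)&(z<.2)&(y>.1)&(x>.56))
    R('crusts',(z>.073)&(z<.086)&(abs(x-.52)<.04)&(y<-.11)&(y>-.3))
E
```

```text
t0
grip 365 [0.573 0.222] [0.024 0.103] 89.2 lo [0.524 0.211 0.049] hi [0.621 0.233 0.061]
plate 235 [0.576 0.222] [0.045 0.117] 88.6 lo [0.518 0.201 0.013] hi [0.63  0.24  0.023]
sheet 7874 [ 0.535 -0.158] [0.265 0.332] 4.2 lo [ 0.418 -0.309  0.056] hi [ 0.667 -0.107  0.065]
frameL 637 [ 0.535 -0.091] [0.25  0.016] 4.1 lo [ 0.413 -0.105  0.185] hi [ 0.656 -0.077  0.195]
frameR 715 [ 0.552 -0.323] [0.252 0.017] 4.1 lo [ 0.431 -0.336  0.184] hi [ 0.673 -0.309  0.195]
shelf 1787 [0.692 0.236] [0.152 0.204] 4.7 lo [0.614 0.135 0.09 ] hi [0.768 0.333 0.1  ]
trough 336 [ 0.372 -0.22 ] [0.082 0.242] 4.0 lo [ 0.325 -0.341  0.03 ] hi [ 0.418 -0.099  0.042]
can 391 [0.512 0.083] [0.053 0.052] 15.5 lo [0.488 0.058 0.106] hi [0.537 0.106 0.115]
mug 157 [0.446 0.017] [0.129 0.07 ] 29.7 lo [ 0.386 -0.031  0.08 ] hi [0.485 0.061 0.089]
jar 411 [0.641 0.002] [0.053 0.053] 39.8 lo [ 0.615 -0.023  0.135] hi [0.665 0.025 0.145]
loaf 2854 [0.693 0.232] [0.09  0.173] 7.7 lo [0.644 0.147 0.126] hi [0.735 0.306 0.187]
crusts 188 [ 0.523 -0.209] [0.14  0.031] 89.9 lo [ 0.51  -0.274  0.073] hi [ 0.535 -0.14
[... 419 characters left out ...]
.017] 4.0 lo [ 0.436 -0.334  0.183] hi [ 0.679 -0.306  0.193]
shelf 3452 [0.693 0.236] [0.151 0.202] 4.9 lo [0.617 0.136 0.092] hi [0.772 0.337 0.099]
trough 314 [ 0.377 -0.218] [0.094 0.244] 3.7 lo [ 0.327 -0.341  0.029] hi [ 0.4   -0.1    0.039]
can 517 [0.515 0.083] [0.054 0.055] 70.1 lo [0.491 0.059 0.105] hi [0.541 0.108 0.114]
mug 253 [0.425 0.002] [0.073 0.073] 54.1 lo [ 0.39  -0.032  0.079] hi [0.46  0.037 0.088]
jar 686 [0.644 0.   ] [0.054 0.053] 59.0 lo [ 0.62  -0.023  0.134] hi [0.67  0.025 0.143]
loaf 6546 [0.699 0.232] [0.088 0.169] 7.9 lo [0.662 0.148 0.125] hi [0.746 0.31  0.187]
crusts 196 [ 0.528 -0.21 ] [0.137 0.027] 89.6 lo [ 0.517 -0.273  0.073] hi [ 0.539 -0.144  0.081]
```

```bash
cat > go.py <<'E'
from h import *
from scipy.spatial.transform import Rotation as Ro
import sys
def go(x,y,z,psi):
    o=get_obs(); R=Ro.from_euler('xyz',o['ee_rot']); T=Ro.from_euler('xyz',[np.pi,0,psi])
    print('pos',np.round(o['tool_pos'],4),'rot',np.round(o['ee_rot'],4),'F',np.round(o['wrist_force'],1),'t',round(float(o['time']),2),'w',round(float(o['width']),4))
    print('shift',np.round(R.inv().apply(np.array([x,y,z])-o['tool_pos']),4),'turn',np.round((R.inv()*T).as_rotvec(),4))
if __name__=='__main__': go(*map(float,sys.argv[1:]))
E
python3 go.py .545 .223 .177 3.125
```

```text
pos [0.2369 0.4958 0.1758] rot [-3.1396e+00 -2.0000e-04  2.6958e+00] F [ 0.   0.8 -0.8] t 0.1 w 0.094
shift [-0.3956 -0.1132 -0.001 ] turn [-0.0019 -0.0006 -0.4292]
```

>>> carry_out([
  [-0.04,-0.011,0,0,0,-0.06],
  [-0.08,-0.023,0,0,0,-0.12],
  [-0.12,-0.034,0,0,0,-0.2],
  [-0.16,-0.045,0,0,0,-0.3],
  [-0.2,-0.057,0,0,0,-0.429],
], jaw=0.7)

```text
time: 0.6
tool_pos: [0.3938, 0.3573, 0.1763]
ee_rot: [-3.141, -0.001, 3.13]
wrist_force: [0.5, 0.5, -0.0]
width: 0.0659
finger_force: 0.0
```

```bash
python3 go.py .545 .223 .177 3.125
```

```text
pos [0.3938 0.3573 0.1763] rot [-3.1412e+00 -7.0000e-04  3.1300e+00] F [ 0.5  0.5 -0. ] t 0.6 w 0.0659
shift [-0.1528 -0.1325 -0.0007] turn [-0.0004 -0.0007  0.005 ]
```

>>> carry_out([
  [-0.04,-0.034,0,0,0,0],
  [-0.08,-0.068,0,0,0,0],
  [-0.12,-0.104,0,0,0,0],
  [-0.152,-0.132,0,0,0,0],
  [-0.152,-0.132,0,0,0,0],
])

```text
time: 1.1
tool_pos: [0.546, 0.2192, 0.1751]
ee_rot: [-3.139, -0.001, 3.117]
wrist_force: [-0.0, 1.5, 0.2]
width: 0.0654
finger_force: 0.0
```

>>> carry_out([
  [0,0,0.03,0,0,0],
  [0,0,0.06,0,0,0],
  [0,0,0.085,0,0,0],
  [0,0,0.105,0,0,0],
  [0,0,0.105,0,0,0],
])

```text
time: 1.6
tool_pos: [0.5393, 0.2238, 0.0675]
ee_rot: [-3.139, -0.008, 3.125]
wrist_force: [-0.9, 0.3, -0.1]
width: 0.066
finger_force: 0.0
```

```bash
python3 go.py .545 .223 .025 3.125; python3 -c "
from m import *
save('scene','s1')"
```

```text
pos [0.5393 0.2238 0.0675] rot [-3.1393 -0.0084  3.1254] F [-0.9  0.3 -0.1] t 1.6 w 0.066
shift [-0.0061 -0.0006  0.0424] turn [-0.0023 -0.0084  0.0004]
```

```bash
python3 -c "
import cv2;i=cv2.imread('pics/s1.png');cv2.imwrite('pics/c1.png',cv2.resize(i[150:300,330:530],None,fx=4,fy=4,interpolation=2))"
```

```text
(no output)
```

View pics/c1.png

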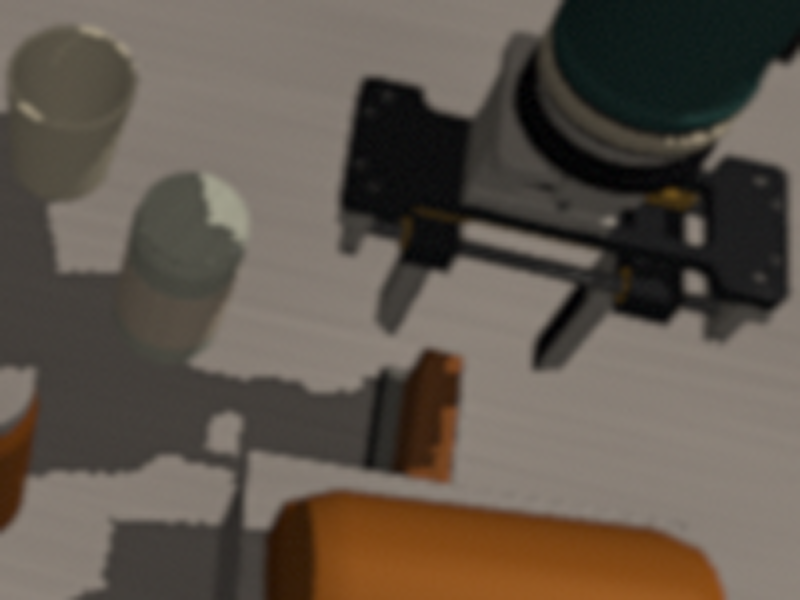

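The fingers, with tips at (390,325) and (545,360), straddle the grip's end at (435,355), and the body clears the canister. Next I'll descend and close.

>>> carry_out([
  [-0.002,0,0.015,0,0,0],
  [-0.004,0,0.03,0,0,0],
  [-0.006,0,0.042,0,0,0],
  [-0.006,0,0.042,0,0,0],
  [-0.006,0,0.042,0,0,0],
])

```text
time: 2.15
tool_pos: [0.5486, 0.2239, 0.0293]
ee_rot: [-3.141, -0.001, 3.125]
wrist_force: [0.9, -0.7, 0.2]
width: 0.0657
finger_force: 0.0
```

>>> carry_out([
  [0,0,0,0,0,0],
  [0,0,0,0,0,0],
  [0,0,0,0,0,0],
  [0,0,0,0,0,0],
  [0,0,0,0,0,0],
], jaw=0)

```text
time: 2.65
tool_pos: [0.5489, 0.224, 0.0301]
ee_rot: [3.141, 0.0, 3.125]
wrist_force: [-0.4, -0.5, 0.0]
width: 0.0294
finger_force: 0.0
```

```bash
python3 go.py .345 .223 .025 3.125
```

```text
pos [0.5489 0.224  0.0301] rot [3.1414e+00 4.0000e-04 3.1248e+00] F [-0.4 -0.5  0. ] t 2.65 w 0.0294
shift [ 0.2039 -0.0044  0.005 ] turn [ 0.0002  0.0004 -0.0002]
```

>>> carry_out([
  [0,0,0.004,0,0,0],
  [0,0,0.004,0,0,0],
  [0,0,0.004,0,0,0],
  [0,0,0.004,0,0,0],
  [0,0,0.004,0,0,0],
])

```text
time: 3.15
tool_pos: [0.5502, 0.224, 0.0277]
ee_rot: [3.141, 0.004, 3.124]
wrist_force: [-0.5, -2.0, 8.3]
width: 0.0006
finger_force: 4.1
```

The fingers closed on nothing, so I'll look.

```bash
python3 -c "
from h import *
s=save('scene','s2');save('top','t2')
i=cv2.imread('pics/s2.png');a=cv2.resize(i[190:300,380:530],(600,440),interpolation=2)
cv2.imwrite('pics/c2.png',a)"
```

```text
(no output)
```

View pics/c2.png

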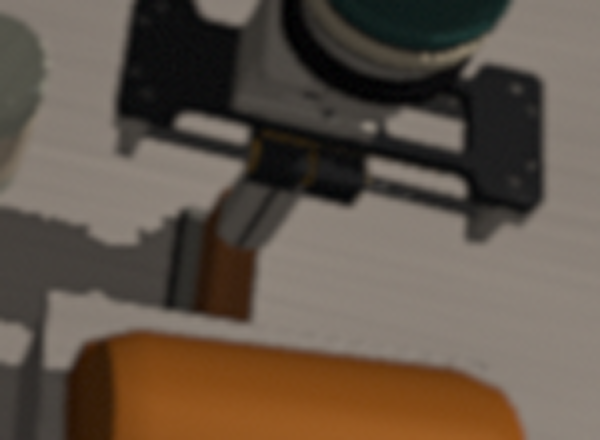

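```bash
python3 -c "
from m import *
o=get_obs();s=load('s2');K=np.array([[s['fx'],0,s['cx']],[0,s['fy'],s['cy']],[0,0,1]],float)
r=cv2.Rodrigues(s['R'])[0]
p=np.array([o['tool_pos'],o['tool_pos']+[0,0,.03],[.52,.223,.056]])
q=cv2.projectPoints(p,r,s['t'].astype(float),K,s['distortion'].astype(float))[0][:,0]
print(np.round(o['tool_pos'],4),np.round((q-[380,190])*4,0))
for nm in('s2','t2'):
  s=load(nm);C=cloud(s);P=C.reshape(-1,3);x,y,z=P.T
  rect('grip',P,(z>.047)&(z<.062)&(x<.64)&(x>.48)&(abs(y-.215)<.045))
  rect('plate',P,(z>.012)&(z<.025)&(x<.64)&(x>.48)&(abs(y-.215)<.045))
  if nm=='s2':
    for u,v in[(240,235),(250,215),(280,200),(230,290),(225,270),(210,230)]: print((u,v),np.round(C[190+v//4,380+u//4],3))
"; python3 go.py .55 .22 .1 3.125
```

```text
[0.5502 0.224  0.0277] [[220. 254.]
 [236. 229.]
 [238. 179.]]
grip 253 [0.564 0.225] [0.022 0.074] 88.7 lo [0.532 0.214 0.049] hi [0.599 0.235 0.061]
plate 182 [0.553 0.224] [0.045 0.066] 88.0 lo [0.522 0.202 0.012] hi [0.582 0.227 0.023]
(240, 235) [0.56  0.222 0.073]
(250, 215) [0.561 0.22  0.096]
(280, 200) [0.56  0.23  0.113]
(230, 290) [0.584 0.223 0.057]
(225, 270) [0.573 0.22  0.057]
(210, 230) [0.541 0.215 0.036]
grip 96 [0.574 0.217] [0.1   0.021] 5.1 lo [0.524 0.21  0.05 ] hi [0.623 0.231 0.06 ]
plate 105 [0.573 0.207] [0.025 0.116] 81.8 lo [0.517 0.201 0.013] hi [0.631 0.225 0.024]
pos [0.5502 0.224  0.0277] rot [3.1411 0.0036 3.1246] F [ 0.6 -0.4  8.2] t 3.25 w 0.0007
shift [-0.0001 -0.0039 -0.0723] turn [ 0.0005  0.0036 -0.0004]
```

```bash
python3 -c "
from m import *
s=load('s1');C=cloud(s)
for u,v in[(390,322),(392,310),(400,290),(545,358),(548,348),(560,330),(400,150),(730,260)]: print((u,v),np.round(C[150+v//4,330+u//4],3))
from scipy.spatial.transform import Rotation as Ro
print(np.round(get_obs()['joint_positions'],4))
s=load('t2');C=cloud(s);P=C.reshape(-1,3);x,y,z=P.T
m=(z>.065)&(z<.4)&(abs(x-.55)<.06)&(abs(y-.22)<.12)
for a in np.arange(.06,.3,.02):
  k=m&(abs(z-a)<.01)
  if k.sum()>3: print(round(a,2),k.sum(),np.round(P[k].min(0),3),np.round(P[k].max(0),3))
s=load('s2');C=cloud(s);P=C.reshape(-1,3);x,y,z=P.T
m=(z>.06)&(z<.4)&(abs(x-.55)<.06)&(abs(y-.22)<.12)
for a in np.arange(.06,.3,.02):
  k=m&(abs(z-a)<.01)
  if k.sum()>3: print(round(a,2),k.sum(),np.round(P[k].min(0),3),np.round(P[k].max(0),3))
"
```

```text
(390, 322) [0.548 0.186 0.11 ]
(392, 310) [0.548 0.185 0.121]
(400, 290) [0.549 0.183 0.142]
(545, 358) [0.55  0.259 0.113]
(548, 348) [0.549 0.259 0.118]
(560, 330) [0.55  0.257 0.139]
(400, 150) [0.542 0.157 0.237]
(730, 260) [0.563 0.289 0.238]
[ 2.9150e-01  2.5460e-01  1.4786e+00 -6.0000e-04  1.4048e+00 -1.2622e+00]
0.1 24 [0.493 0.102 0.095] [0.528 0.11  0.11 ]
0.12 22 [0.496 0.101 0.11 ] [0.53  0.109 0.114]
0.16 32 [0.513 0.143 0.154] [0.529 0.303 0.17 ]
0.18 78 [0.513 0.136 0.17 ] [0.58  0.311 0.19 ]
0.2 711 [0.513 0.134 0.19 ] [0.581 0.314 0.21 ]
0.22 38 [0.528 0.182 0.211] [0.566 0.184 0.23 ]
0.24 121 [0.511 0.182 0.23 ] [0.581 0.236 0.25 ]
0.26 28 [0.51  0.186 0.251] [0.566 0.237 0.257]
0.28 10 [0.511 0.214 0.276] [0.515 0.235 0.289]
0.06 46 [0.524 0.1   0.06 ] [0.596 0.236 0.07 ]
0.08 113 [0.518 0.1   0.07 ] [0.561 0.237 0.09 ]
0.1 137 [0.499 0.1   0.09 ] [0.561 0.238 0.11 ]
0.12 101 [0.496 0.1   0.11 ] [0.561 0.237 0.129]
0.16 189 [0.529 0.143 0.154] [0.586 0.303 0.17 ]
0.18 708 [0.524 0.135 0.17 ] [0.587 0.309 0.19 ]
0.2 2054 [0.516 0.135 0.19 ] [0.587 0.312 0.21 ]
0.22 117 [0.53  0.184 0.21 ] [0.572 0.241 0.23 ]
0.24 393 [0.517 0.184 0.23 ] [0.588 0.252 0.25 ]
0.26 454 [0.532 0.187 0.25 ] [0.588 0.26  0.27 ]
0.28 363 [0.54  0.188 0.27 ] [0.588 0.256 0.29 ]
```

```bash
cat > off.py <<'E'
from m import *
def off(nm,pos):
    C=cloud(load(nm));P=C.reshape(-1,3);x,y,z=P.T
    m=(z>pos[2]+.09)&(z<pos[2]+.2)&(abs(x-pos[0])<.06)&(abs(y-pos[1])<.12)
    h,e=np.histogram(z[m],bins=np.arange(0,.5,.004)); i=h.argmax()
    k=m&(abs(z-e[i]-.002)<.006)
    print(nm,'plate z',round(float(np.median(z[k])),4),'minus reported',round(float(np.median(z[k])-pos[2]),4),'xr',np.round([x[k].min(),x[k].max(),y[k].min(),y[k].max()],3),'lowest',round(float(z[m].min()),3))
E
python3 -c "
from off import *
off('s1',[.5393,.2238,.0675]);off('s2',[.5502,.224,.0277]);off('t2',[.5502,.224,.0277]);off('s0',[.237,.496,.1758])
C=cloud(load('s0'))
for u,v in [(587,100),(590,97),(595,90),(600,85),(605,75),(610,70)]:print(np.round(C[v,u],3),end=' ')
"
```

```text
s1 plate z 0.2376 minus reported 0.1701 xr [0.506 0.578 0.135 0.314] lowest 0.158
s2 plate z 0.1979 minus reported 0.1702 xr [0.516 0.587 0.135 0.312] lowest 0.119
t2 plate z 0.1969 minus reported 0.1692 xr [0.513 0.581 0.134 0.314] lowest 0.154
s0 plate z 0.3464 minus reported 0.1706 xr [0.177 0.249 0.402 0.462] lowest 0.266
[0.226 0.447 0.219] [0.226 0.448 0.227] [0.224 0.448 0.244] [0.221 0.451 0.254] [0.226 0.444 0.28 ] [0.224 0.446 0.291]
```

>>> carry_out([
  [0,0,-0.02,0,0,0],
  [0,0,-0.04,0,0,0],
  [0,0,-0.06,0,0,0],
  [0,0,-0.06,0,0,0],
  [0,0,-0.06,0,0,0],
], jaw=0.7)

```text
time: 3.75
tool_pos: [0.5485, 0.224, 0.0851]
ee_rot: [3.142, -0.001, 3.125]
wrist_force: [-0.0, -0.2, 0.1]
width: 0.037
finger_force: 0.0
```

```bash
python3 -c "
from off import *
o=get_obs();print(o['tool_pos'],o['ee_rot'],o['wrist_force'])
save('scene','s3');save('top','t3')
off('s3',o['tool_pos']);off('t3',o['tool_pos'])
for nm in('s3','t3'):
  P=cloud(load(nm)).reshape(-1,3);x,y,z=P.T
  rect('grip',P,(z>.047)&(z<.064)&(x<.64)&(x>.48)&(abs(y-.215)<.045))
"
```

```text
[0.54852266 0.22401204 0.08509426] [ 3.14158356e+00 -6.04902181e-04  3.12490519e+00] [-0.01979532 -0.16938372  0.09282995]
s3 plate z 0.2552 minus reported 0.1701 xr [0.514 0.586 0.135 0.313] lowest 0.175
t3 plate z 0.2532 minus reported 0.1681 xr [0.511 0.578 0.134 0.312] lowest 0.212
grip 382 [0.563 0.225] [0.022 0.076] 88.6 lo [0.528 0.214 0.05 ] hi [0.599 0.235 0.06 ]
grip 88 [0.573 0.222] [0.022 0.102] 88.5 lo [0.524 0.211 0.05 ] hi [0.624 0.233 0.06 ]
```

The block hasn't moved. The reported TCP sits a constant 28 mm below the real fingertips: the plate is 0.170 above it at every height, and the tips touched the grip's top at a reported 0.028. I'll aim for a reported z of −0.004.

>>> carry_out([
  [0,0,0.02,0,0,0],
  [0,0,0.04,0,0,0],
  [0,0,0.06,0,0,0],
  [0,0,0.06,0,0,0],
  [0,0,0.06,0,0,0],
], jaw=0.7)

```text
time: 4.35
tool_pos: [0.5478, 0.2237, 0.0246]
ee_rot: [-3.141, -0.003, 3.125]
wrist_force: [0.8, -1.1, 1.0]
width: 0.0657
finger_force: 0.0
```

>>> carry_out([
  [0,0,0.01,0,0,0],
  [0,0,0.02,0,0,0],
  [0,0,0.028,0,0,0],
  [0,0,0.028,0,0,0],
  [0,0,0.028,0,0,0],
])

```text
time: 4.85
tool_pos: [0.5486, 0.2239, -0.0024]
ee_rot: [-3.141, -0.001, 3.125]
wrist_force: [0.0, 0.8, 0.2]
width: 0.0656
finger_force: 0.0
```

>>> carry_out([
  [0,0,0.001,0,0,0],
  [0,0,0.001,0,0,0],
  [0,0,0.001,0,0,0],
  [0,0,0.001,0,0,0],
  [0,0,0.001,0,0,0],
], jaw=0)

```text
time: 5.35
tool_pos: [0.5489, 0.224, -0.0029]
ee_rot: [3.141, 0.0, 3.125]
wrist_force: [0.0, 0.1, 0.2]
width: 0.0292
finger_force: 0.0
```

>>> carry_out([
  [0,0,0,0,0,0],
  [0,0,0,0,0,0],
  [0,0,0,0,0,0],
  [0,0,0,0,0,0],
  [0,0,0,0,0,0],
])

```text
time: 5.85
tool_pos: [0.5488, 0.224, -0.003]
ee_rot: [3.141, 0.0, 3.125]
wrist_force: [-0.7, 1.3, 0.7]
width: 0.0216
finger_force: 30.0
```

Gripped at 22 mm with 30 N. Now drawing the block out.

>>> carry_out([
  [0.01,0,0,0,0,0],
  [0.03,0,0,0,0,0],
  [0.05,0,0,0,0,0],
  [0.07,0,0,0,0,0],
  [0.09,0,0,0,0,0],
])

```text
time: 6.35
tool_pos: [0.458, 0.2254, -0.003]
ee_rot: [3.141, 0.001, 3.125]
wrist_force: [1.8, -0.1, -0.7]
width: 0.0216
finger_force: 30.0
```

>>> carry_out([
  [0.02,0,0,0,0,0],
  [0.04,0,0,0,0,0],
  [0.06,0,0,0,0,0],
  [0.08,0,0,0,0,0],
  [0.1,0,0,0,0,0],
])

```text
time: 6.85
tool_pos: [0.358, 0.227, -0.0031]
ee_rot: [3.141, 0.001, 3.125]
wrist_force: [1.5, 1.0, 1.5]
width: 0.0218
finger_force: 30.0
```

>>> carry_out([
  [0,0,0,0,0,0],
  [0,0,0,0,0,0],
  [0,0,0,0,0,0],
  [0,0,0,0,0,0],
  [0,0,0,0,0,0],
], jaw=0.7)

```text
time: 7.35
tool_pos: [0.3593, 0.2271, -0.0032]
ee_rot: [-3.142, -0.0, 3.124]
wrist_force: [-1.4, 0.0, 0.1]
width: 0.0586
finger_force: 0.0
```

>>> carry_out([
  [0,0,0,0,0,0],
  [0,0,-0.02,0,0,0],
  [0,0,-0.05,0,0,0],
  [0,0,-0.08,0,0,0],
  [0,0,-0.1,0,0,0],
])

```text
time: 7.85
tool_pos: [0.3598, 0.2275, 0.0991]
ee_rot: [3.14, 0.002, 3.125]
wrist_force: [1.2, 0.1, -0.4]
width: 0.0659
finger_force: 0.0
```

```bash
python3 -c "
from m import *
for n,f in(('scene','s4'),('top','t4')):
  P=cloud(save(n,f)).reshape(-1,3);x,y,z=P.T
  rect('grip',P,(z>.047)&(z<.066)&(x<.55)&(x>.26)&(abs(y-.22)<.06))
  rect('plate',P,(z>.012)&(z<.027)&(x<.55)&(x>.26)&(abs(y-.22)<.06))
  rect('can',P,(abs(z-.11)<.006)&(y>0.0)&(y<.13)&(x<.6)&(x>.45))
"; python3 go.py .445 .223 -.003 3.125
```

```text
grip 681 [0.416 0.227] [0.022 0.171] 88.9 lo [0.336 0.216 0.049] hi [0.499 0.237 0.06 ]
plate 511 [0.416 0.226] [0.046 0.182] 89.2 lo [0.333 0.204 0.012] hi [0.505 0.246 0.026]
can 518 [0.516 0.084] [0.054 0.054] 66.2 lo [0.491 0.058 0.105] hi [0.541 0.108 0.114]
grip 393 [0.445 0.224] [0.023 0.103] 89.1 lo [0.394 0.213 0.049] hi [0.496 0.235 0.061]
plate 219 [0.448 0.223] [0.043 0.109] 87.6 lo [0.394 0.203 0.012] hi [0.502 0.237 0.027]
can 392 [0.512 0.082] [0.053 0.053] 62.2 lo [0.488 0.058 0.105] hi [0.537 0.106 0.114]
pos [0.3613 0.2282 0.1002] rot [3.1385 0.0064 3.1246] F [-0.9  0.1  0.4] t 7.95 w 0.0659
shift [-0.0832 -0.0041  0.1037] turn [ 0.0031  0.0064 -0.0003]
```

>>> carry_out([
  [-0.02,0,0,0,0,0],
  [-0.04,0,0,0,0,0],
  [-0.055,0,0,0,0,0],
  [-0.055,0,0.02,0,0,0],
  [-0.055,0,0.05,0,0,0],
])

```text
time: 8.45
tool_pos: [0.4156, 0.2266, 0.047]
ee_rot: [3.14, 0.003, 3.124]
wrist_force: [0.9, -0.3, -0.3]
width: 0.0655
finger_force: 0.0
```

>>> carry_out([
  [0,0,0.02,0,0,0],
  [0,0,0.035,0,0,0],
  [0,0,0.045,0,0,0],
  [0,0,0.052,0,0,0],
  [0,0,0.052,0,0,0],
])

```text
time: 8.95
tool_pos: [0.4131, 0.2259, -0.0062]
ee_rot: [-3.141, -0.002, 3.125]
wrist_force: [-0.3, -0.3, 0.6]
width: 0.0656
finger_force: 0.0
```

```bash
python3 go.py .4145 .226 -.004 3.125
```

```text
pos [ 0.4131  0.2259 -0.0062] rot [-3.1408e+00 -2.0000e-03  3.1247e+00] F [-0.3 -0.3  0.6] t 8.95 w 0.0656
shift [-0.0014  0.0001 -0.0022] turn [-0.0007 -0.002  -0.0003]
```

>>> carry_out([
  [-0.001,0,-0.002,0,0,0],
  [-0.001,0,-0.002,0,0,0],
  [-0.001,0,-0.002,0,0,0],
  [-0.001,0,-0.002,0,0,0],
  [-0.001,0,-0.002,0,0,0],
], jaw=0)

```text
time: 9.45
tool_pos: [0.415, 0.2263, -0.0028]
ee_rot: [3.141, 0.001, 3.125]
wrist_force: [-0.4, 0.3, 0.3]
width: 0.0289
finger_force: 0.0
```

>>> carry_out([
  [0,0,0,0,0,0],
  [0,0,0,0,0,0],
  [0,0,0,0,0,0],
  [0,0,0,0,0,0],
  [0,0,0,0,0,0],
])

```text
time: 9.95
tool_pos: [0.4149, 0.2262, -0.003]
ee_rot: [-3.142, 0.0, 3.125]
wrist_force: [-0.5, -1.1, 1.7]
width: 0.0219
finger_force: 30.0
```

```bash
python3 go.py .4145 .226 .22 3.125
```

```text
pos [ 0.4149  0.2262 -0.003 ] rot [-3.1415e+00  2.0000e-04  3.1248e+00] F [-0.5 -1.1  1.7] t 9.95 w 0.0219
shift [ 3.00e-04 -2.00e-04 -2.23e-01] turn [-0.      0.0002 -0.0002]
```

>>> carry_out([
  [0,0,-0.015,0,0,0],
  [0,0,-0.04,0,0,0],
  [0,0,-0.07,0,0,0],
  [0,0,-0.1,0,0,0],
  [0,0,-0.13,0,0,0],
])

```text
time: 10.45
tool_pos: [0.4139, 0.226, 0.1266]
ee_rot: [-3.141, -0.002, 3.125]
wrist_force: [1.2, 0.1, -2.8]
width: 0.0219
finger_force: 30.0
```

>>> carry_out([
  [0,0,-0.03,0,0,0],
  [0,0,-0.06,0,0,0],
  [0,0,-0.085,0,0,0],
  [0,0,-0.105,0,0,0],
  [0,0,-0.105,0,0,0],
])

```text
time: 10.95
tool_pos: [0.416, 0.2268, 0.2342]
ee_rot: [3.139, 0.004, 3.125]
wrist_force: [-0.3, 0.3, -2.9]
width: 0.0219
finger_force: 30.0
```

```bash
python3 go.py .643 -.20 .232 1.642;  python3 -c "
from m import *
P=cloud(save('scene','s5')).reshape(-1,3);x,y,z=P.T
rect('grip',P,(abs(z-.29)<.007)&(x<.55)&(x>.26)&(abs(y-.22)<.06))
rect('all',P,(z>.2)&(z<.262)&(x<.56)&(x>.26)&(abs(y-.22)<.06))"
```

```text
pos [0.416  0.2268 0.2342] rot [3.1394 0.0044 3.1249] F [-0.3  0.3 -2.9] t 10.95 w 0.0219
shift [-0.2341 -0.423   0.0023] turn [0.005 0.002 1.483]
grip 908 [0.418 0.226] [0.169 0.046] 8.9 lo [0.365 0.205 0.284] hi [0.501 0.245 0.296]
all 933 [0.416 0.224] [0.187 0.044] 1.2 lo [0.331 0.205 0.24 ] hi [0.508 0.245 0.26 ]
```

>>> carry_out([
  [-0.01,-0.02,0,0,0,0.1],
  [-0.03,-0.055,0,0,0,0.23],
  [-0.05,-0.09,0,0,0,0.36],
  [-0.07,-0.125,0,0,0,0.49],
  [-0.09,-0.16,0,0,0,0.62],
])

```text
time: 11.5
tool_pos: [0.5015, 0.0634, 0.2289]
ee_rot: [-3.139, -0.004, 2.5]
wrist_force: [0.6, 0.6, -1.9]
width: 0.0218
finger_force: 30.0
```

```bash
python3 go.py .643 -.20 .233 1.642
```

```text
pos [0.5015 0.0634 0.2289] rot [-3.1391 -0.0038  2.4998] F [ 0.6  0.6 -1.9] t 11.5 w 0.0218
shift [-0.271  -0.1263 -0.0049] turn [-0.004  -0.0025  0.8578]
```

>>> carry_out([
  [-0.035,-0.016,-0.001,0,0,0.13],
  [-0.075,-0.035,-0.002,0,0,0.26],
  [-0.115,-0.054,-0.003,0,0,0.39],
  [-0.155,-0.072,-0.003,0,0,0.52],
  [-0.195,-0.091,-0.003,0,0,0.65],
])

```text
time: 12.0
tool_pos: [0.6045, -0.1256, 0.2315]
ee_rot: [-3.138, -0.003, 1.849]
wrist_force: [0.9, -0.3, -3.4]
width: 0.0219
finger_force: 30.0
```

```bash
python3 go.py .643 -.20 .233 1.642
```

```text
pos [ 0.6045 -0.1256  0.2315] rot [-3.1377e+00 -3.1000e-03  1.8495e+00] F [ 0.9 -0.3 -3.4] t 12.0 w 0.0219
shift [-0.0821  0.0165 -0.0018] turn [-0.0042 -0.0027  0.2075]
```

>>> carry_out([
  [-0.03,0.006,0,0,0,0.08],
  [-0.06,0.012,0,0,0,0.16],
  [-0.082,0.0165,0,0,0,0.207],
  [-0.082,0.0165,0,0,0,0.207],
  [-0.082,0.0165,0,0,0,0.207],
])

```text
time: 12.5
tool_pos: [0.6428, -0.1982, 0.2314]
ee_rot: [-3.137, -0.003, 1.648]
wrist_force: [-0.2, -0.0, -2.7]
width: 0.0216
finger_force: 30.0
```

```bash
python3 go.py .643 -.20 .12 1.642;  python3 -c "
from m import *
s=save('scene','s6');s2=save('top','t6')
for s in (s,s2):
  P=cloud(s).reshape(-1,3);x,y,z=P.T
  rect('blk',P,(z>.21)&(z<.262)&(x>.56)&(x<.72)&(abs(y+.2)<.12))
  rect('frameL',P,(abs(z-.19)<.008)&(y<-.06)&(y>-.12)&(x>.4)&(x<.7))
  rect('frameR',P,(abs(z-.19)<.008)&(y<-.3)&(y>-.345)&(x>.4)&(x<.7))
cv2.imwrite('pics/c6.png',np.vstack([cv2.resize(cv2.imread('pics/s6.png')[90:290,130:360],None,fx=3,fy=3,interpolation=2)]))
"
```

```text
pos [ 0.6428 -0.1982  0.2314] rot [-3.1367 -0.0032  1.6478] F [-0.2 -0.  -2.7] t 12.5 w 0.0216
shift [-0.0022  0.0006  0.1114] turn [-0.0049 -0.0032  0.0058]
blk 1338 [ 0.663 -0.191] [0.043 0.187] 16.8 lo [ 0.622 -0.279  0.237] hi [ 0.671 -0.106  0.261]
frameL 857 [ 0.538 -0.092] [0.255 0.016] 4.2 lo [ 0.418 -0.105  0.183] hi [ 0.663 -0.077  0.193]
frameR 190 [ 0.659 -0.314] [0.044 0.017] 4.5 lo [ 0.646 -0.322  0.183] hi [ 0.681 -0.306  0.193]
blk 312 [ 0.64  -0.187] [0.044 0.167] 4.5 lo [ 0.614 -0.268  0.239] hi [ 0.652 -0.104  0.26 ]
frameL 307 [ 0.587 -0.089] [0.148 0.016] 4.9 lo [ 0.519 -0.094  0.185] hi [ 0.658 -0.077  0.195]
frameR 562 [ 0.529 -0.324] [0.206 0.017] 4.8 lo [ 0.43  -0.336  0.184] hi [ 0.623 -0.314  0.195]
```

View pics/c6.png

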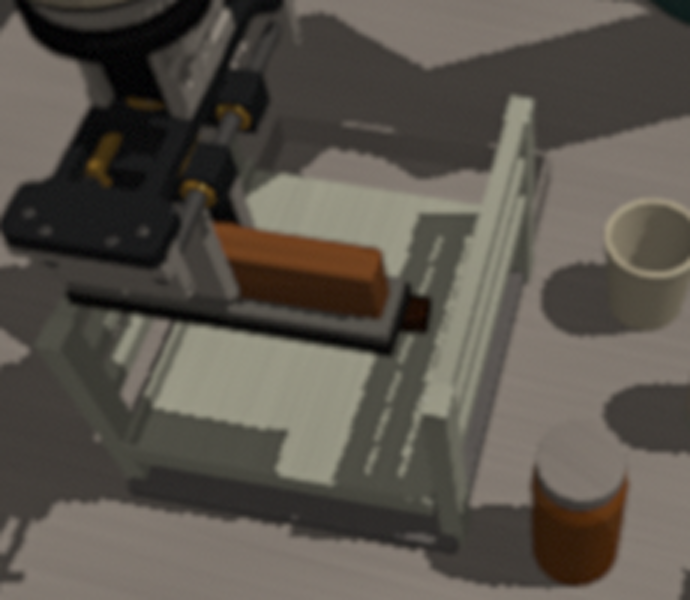

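The block hangs level over the far end. Its ends are at (70,295) and (395,345), between the frames at (50,340) and (440,390). I'll check the end clearances numerically before descending.

```bash
python3 -c "
from m import *
for n in('s6','t6'):
  P=cloud(load(n)).reshape(-1,3)
  c,s=np.cos(.0725),np.sin(.0725)
  d=P-[.5455,-.207,0]; sx=d[:,0]*c+d[:,1]*s; sy=-d[:,0]*s+d[:,1]*c; z=P[:,2]
  m=(z>.228)&(z<.257)&(sx>.05)&(sx<.14)&(abs(sy)<.13)
  print(n,m.sum(),'sy',np.round(np.percentile(sy[m],[0,1,5,50,95,99,100]),4),'sx',np.round(np.percentile(sx[m],[1,10,50,90,99]),4))
  for lo,hi in((-.1,-.05),(-.05,0),(0,.05),(.05,.1)):
    k=m&(sy>lo)&(sy<hi)
    if k.sum()>5: print(lo,'sx range',np.round(np.percentile(sx[k],[2,98]),4))
  for sg in(-1,1):
    k=(abs(z-.19)<.006)&(sy*sg>.095)&(sy*sg<.14)&(abs(sx)<.13); print('frame',sg,np.round(np.percentile(sy[k],[2,50,98]),4))
"
```

```text
s6 1247 sy [-0.0873 -0.0837 -0.073   0.0292  0.093   0.0948  0.0952] sx [0.0807 0.1081 0.1179 0.1205 0.1213]
-0.1 sx range [0.1167 0.1215]
-0.05 sx range [0.112  0.1212]
0 sx range [0.1086 0.121 ]
0.05 sx range [0.0801 0.1207]
frame -1 [-0.1231 -0.1143 -0.1073]
frame 1 [0.1085 0.1155 0.1224]
t6 281 sy [-0.0697 -0.0677 -0.0635  0.0417  0.0956  0.0964  0.0965] sx [0.0738 0.0748 0.0804 0.1019 0.116 ]
-0.1 sx range [0.0748 0.0862]
0 sx range [0.0739 0.0856]
0.05 sx range [0.074 0.116]
frame -1 [-0.1228 -0.116  -0.1095]
frame 1 [0.1094 0.1167 0.1227]
```

>>> carry_out([
  [-0.003,0,0,-0.004,-0.003,0.006],
  [-0.005,0,0.01,-0.004,-0.003,0.006],
  [-0.005,0,0.03,-0.004,-0.003,0.006],
  [-0.005,0,0.055,-0.004,-0.003,0.006],
  [-0.005,0,0.08,-0.004,-0.003,0.006],
])

```text
time: 13.1
tool_pos: [0.6438, -0.2031, 0.154]
ee_rot: [3.137, 0.003, 1.642]
wrist_force: [-0.2, 0.2, -3.4]
width: 0.0215
finger_force: 30.0
```

>>> carry_out([
  [0,0,0.025,0,0,0],
  [0,0,0.045,0,0,0],
  [0,0,0.06,0,0,0],
  [0,0,0.068,0,0,0],
  [0,0,0.068,0,0,0],
])

```text
time: 13.6
tool_pos: [0.6435, -0.2032, 0.0854]
ee_rot: [3.14, 0.002, 1.642]
wrist_force: [-0.3, 0.4, -2.7]
width: 0.0219
finger_force: 30.0
```

>>> carry_out([
  [0,0,0,0,0,0],
  [0,0,0,0,0,0],
  [0,0,0,0,0,0],
  [0,0,0,0,0,0],
  [0,0,0,0,0,0],
])

```text
time: 14.1
tool_pos: [0.6445, -0.2037, 0.0874]
ee_rot: [3.137, 0.003, 1.642]
wrist_force: [-1.0, 0.5, -3.6]
width: 0.0218
finger_force: 30.0
```

```bash
python3 go.py .643 -.203 .047 1.643
```

```text
pos [ 0.6445 -0.2037  0.0874] rot [3.1368 0.0032 1.6418] F [-1.   0.5 -3.6] t 14.1 w 0.0218
shift [ 0.001  -0.0016  0.0403] turn [ 0.0048  0.0033 -0.0012]
```

>>> carry_out([
  [0,-0.001,0.01,0.004,0.003,-0.001],
  [0,-0.001,0.018,0.004,0.003,-0.001],
  [0,-0.001,0.024,0.004,0.003,-0.001],
  [0,-0.001,0.026,0.004,0.003,-0.001],
  [0,-0.001,0.026,0.004,0.003,-0.001],
])

```text
time: 14.6
tool_pos: [0.6429, -0.2036, 0.0598]
ee_rot: [-3.14, -0.001, 1.643]
wrist_force: [-0.3, 0.3, -3.1]
width: 0.0217
finger_force: 30.0
```

>>> carry_out([
  [0,0,0.003,0,0,0],
  [0,0,0.006,0,0,0],
  [0,0,0.009,0,0,0],
  [0,0,0.009,0,0,0],
  [0,0,0.009,0,0,0],
])

```text
time: 15.1
tool_pos: [0.644, -0.204, 0.053]
ee_rot: [3.14, 0.001, 1.643]
wrist_force: [0.5, -1.3, 1.7]
width: 0.0212
finger_force: 30.0
```

```bash
python3 go.py .643 -.203 .047 1.643; python3 -c "
from m import *
save('scene','s7')
P=cloud(load('s7')).reshape(-1,3)
c,s=np.cos(.0725),np.sin(.0725)
d=P-[.5455,-.207,0]; sx=d[:,0]*c+d[:,1]*s; sy=-d[:,0]*s+d[:,1]*c; z=P[:,2]
k=(abs(sx)<.06)&(abs(sy)<.09)&(abs(z-.055)<.014);print('sheet z',np.round(np.percentile(z[k],[10,50,90]),4))
P0=cloud(load('s0'));z0=P0[...,2].ravel();print('before',np.median(z0[k]))
m=(z>.06)&(z<.085)&(sx>.05)&(sx<.123)&(abs(sy)<.1);print(np.round(np.percentile(sy[m],[1,50,99]),4),np.round(np.percentile(sx[m],[1,50,99]),4))
"
```

```text
pos [ 0.644 -0.204  0.053] rot [3.1398e+00 7.0000e-04 1.6428e+00] F [ 0.5 -1.3  1.7] t 15.1 w 0.0212
shift [ 0.0011 -0.0009  0.006 ] turn [ 0.0018  0.0007 -0.0002]
sheet z [0.0555 0.0572 0.0591]
before 0.06122214374679802
[-0.012   0.0487  0.0891] [0.0823 0.1156 0.1219]
```

>>> carry_out([
  [0,0,0.003,0,0,0],
  [0,0,0.006,0,0,0],
  [0,0,0.007,0,0,0],
  [0,0,0.007,0,0,0],
  [0,0,0.007,0,0,0],
])

```text
time: 15.65
tool_pos: [0.644, -0.204, 0.0465]
ee_rot: [3.14, 0.001, 1.643]
wrist_force: [-0.8, 1.2, 6.9]
width: 0.0219
finger_force: 30.0
```

>>> carry_out([
  [0,0,0,0,0,0],
  [0,0,0,0,0,0],
  [0,0,0,0,0,0],
  [0,0,0,0,0,0],
  [0,0,0,0,0,0],
])

```text
time: 16.15
tool_pos: [0.644, -0.204, 0.0466]
ee_rot: [3.14, 0.001, 1.643]
wrist_force: [-0.6, 0.2, 6.9]
width: 0.0216
finger_force: 30.0
```

```bash
python3 go.py .430 -.219 .047 1.643; python3 -c "
from m import *
save('scene','s8')
P=cloud(load('s8')).reshape(-1,3)
c,s=np.cos(.0725),np.sin(.0725)
d=P-[.5455,-.207,0]; sx=d[:,0]*c+d[:,1]*s; sy=-d[:,0]*s+d[:,1]*c; z=P[:,2]
k=(abs(sx)<.06)&(abs(sy)<.09)&(abs(z-.05)<.014);print('sheet z',np.round(np.percentile(z[k],[10,50,90]),4))
P0=cloud(load('s0'));z0=P0[...,2].ravel();print('before',np.median(z0[k]))
"
```

```text
pos [ 0.644  -0.204   0.0466] rot [3.1396e+00 9.0000e-04 1.6428e+00] F [-0.6  0.2  6.9] t 16.15 w 0.0216
shift [ 0.0005 -0.2145 -0.0009] turn [ 0.002   0.0009 -0.0002]
sheet z [0.0491 0.0508 0.0531]
before 0.061255634452498174
```

Pressed about 10 mm by both the camera and the force (6.9 + 3 N of weight). Starting the stroke.

>>> carry_out([
  [0,-0.005,0,0,0,0],
  [0,-0.014,0,0,0,0],
  [0,-0.023,0,0,0,0],
  [0,-0.032,0,0,0,0],
  [0,-0.041,0,0,0,0],
])

```text
time: 16.7
tool_pos: [0.6069, -0.2071, 0.0479]
ee_rot: [3.13, 0.003, 1.643]
wrist_force: [5.0, -0.7, 6.2]
width: 0.0217
finger_force: 30.0
```

>>> carry_out([
  [0,-0.009,0.0005,0,0,0],
  [0,-0.018,0.001,0,0,0],
  [0,-0.027,0.001,0,0,0],
  [0,-0.036,0.001,0,0,0],
  [0,-0.045,0.001,0,0,0],
])

```text
time: 17.2
tool_pos: [0.5624, -0.2106, 0.0471]
ee_rot: [3.129, 0.003, 1.643]
wrist_force: [6.1, -0.3, 6.8]
width: 0.0218
finger_force: 30.0
```

>>> carry_out([
  [0,-0.009,0,0,0,0],
  [0,-0.018,0,0,0,0],
  [0,-0.027,0,0,0,0],
  [0,-0.036,0,0,0,0],
  [0,-0.045,0,0,0,0],
])

```text
time: 17.7
tool_pos: [0.5176, -0.214, 0.0471]
ee_rot: [3.129, 0.003, 1.643]
wrist_force: [6.1, 1.2, 6.3]
width: 0.022
finger_force: 30.0
```

>>> carry_out([
  [0,-0.009,0,0,0,0],
  [0,-0.018,0,0,0,0],
  [0,-0.027,0,0,0,0],
  [0,-0.036,0,0,0,0],
  [0,-0.045,0,0,0,0],
])

```text
time: 18.2
tool_pos: [0.4726, -0.2174, 0.0469]
ee_rot: [3.13, 0.003, 1.643]
wrist_force: [5.7, 0.2, 7.7]
width: 0.022
finger_force: 30.0
```

>>> carry_out([
  [0,-0.009,0,0,0,0],
  [0,-0.018,0,0,0,0],
  [0,-0.027,0,0,0,0],
  [0,-0.036,0,0,0,0],
  [0,-0.044,0,0,0,0],
])

```text
time: 18.7
tool_pos: [0.4285, -0.2207, 0.0469]
ee_rot: [3.13, 0.004, 1.642]
wrist_force: [5.7, 0.3, 7.0]
width: 0.0218
finger_force: 30.0
```

```bash
python3 go.py .428 -.22 .047 1.643; python3 -c "
from m import *
i=save('top','t9')['img'][190:300,310:460];j=save('scene','s9')['img'][90:240,140:340]
cv2.imwrite('pics/c9.png',np.hstack([cv2.resize(i,(400,300),interpolation=2),cv2.resize(j,(400,300),interpolation=2)])[:,:,::-1])
C=cloud(load('s9')).reshape(-1,3)
c,s=np.cos(.0725),np.sin(.0725)
d=C-[.5455,-.207,0]; sx=d[:,0]*c+d[:,1]*s; sy=-d[:,0]*s+d[:,1]*c; z=C[:,2]
k=(sx<.08)&(sx>-.05)&(abs(sy)<.09)&(abs(z-.05)<.014);print('sheet z',np.round(np.percentile(z[k],[10,50,90]),4))
k=(sx<-.135)&(sx>-.205)&(abs(sy)<.11)&(z>.01)&(z<.04)
print(k.sum())
"
```

```text
pos [ 0.4285 -0.2207  0.0469] rot [3.1302 0.0037 1.6425] F [5.7 0.3 7. ] t 18.7 w 0.0218
shift [ 0.0008 -0.0004 -0.0001] turn [ 0.0114  0.0037 -0.0005]
sheet z [0.0492 0.0508 0.0524]
10
```

View pics/c9.png

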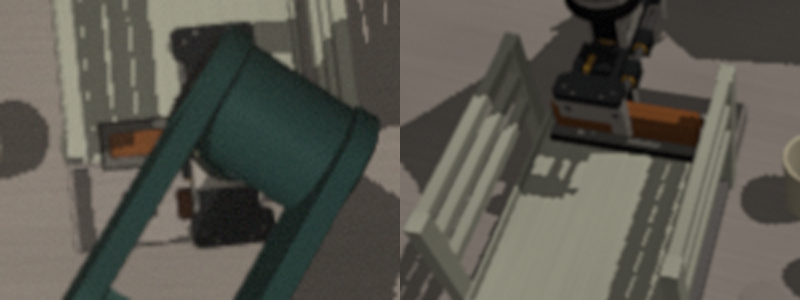

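The sheet behind the block is clear, and one crust already shows in the trough at (185,203). I'll push a few mm further, then lift.

>>> carry_out([
  [0,-0.006,0,0,0,0],
  [0,-0.006,0,0,0,0],
  [0,-0.006,0,0,0,0],
  [0,-0.006,0,0,0,0],
  [0,-0.006,0,0,0,0],
])

```text
time: 19.3
tool_pos: [0.4219, -0.2212, 0.0466]
ee_rot: [3.132, 0.004, 1.642]
wrist_force: [4.1, 1.1, 6.9]
width: 0.022
finger_force: 30.0
```

>>> carry_out([
  [0,0,-0.004,0,0,0],
  [0,0,-0.008,0,0,0],
  [0,0,-0.012,0,0,0],
  [0,0,-0.02,0,0,0],
  [0,0,-0.035,0,0,0],
])

```text
time: 19.8
tool_pos: [0.4148, -0.2184, 0.0761]
ee_rot: [-3.134, -0.005, 1.643]
wrist_force: [-0.4, 0.0, -3.3]
width: 0.022
finger_force: 30.0
```

>>> carry_out([
  [0,0,-0.03,0,0,0],
  [0,0,-0.06,0,0,0],
  [0,0,-0.095,0,0,0],
  [0,0,-0.13,0,0,0],
  [0,0,-0.155,0,0,0],
])

```text
time: 20.3
tool_pos: [0.4168, -0.2197, 0.2347]
ee_rot: [-3.139, -0.001, 1.643]
wrist_force: [0.6, 0.0, -3.2]
width: 0.0216
finger_force: 30.0
```

```bash
python3 go.py .40 .20 .233 3.125
```

```text
pos [ 0.4168 -0.2197  0.2347] rot [-3.1391e+00 -1.0000e-03  1.6425e+00] F [ 0.6  0.  -3.2] t 20.3 w 0.0216
shift [0.4199 0.0134 0.0021] turn [-1.3000e-03 -2.7000e-03 -1.4825e+00]
```

>>> carry_out([
  [0.02,0,0,0,0,-0.1],
  [0.055,0.002,0,0,0,-0.22],
  [0.095,0.003,0,0,0,-0.34],
  [0.135,0.004,0,0,0,-0.46],
  [0.175,0.005,0,0,0,-0.58],
])

```text
time: 20.8
tool_pos: [0.4082, -0.0438, 0.232]
ee_rot: [-3.138, -0.004, 2.227]
wrist_force: [1.6, 0.2, -2.9]
width: 0.0218
finger_force: 30.0
```

```bash
python3 go.py .33 .27 .2 3.125
```

```text
pos [ 0.4082 -0.0438  0.232 ] rot [-3.1377 -0.0039  2.2267] F [ 1.6  0.2 -2.9] t 20.8 w 0.0218
shift [0.2962 0.1295 0.0327] turn [-0.0019 -0.0054 -0.8983]
```

>>> carry_out([
  [0.035,0.015,0,0,0,-0.12],
  [0.07,0.03,0,0,0,-0.24],
  [0.105,0.046,0,0,0,-0.36],
  [0.14,0.061,0,0,0,-0.48],
  [0.175,0.077,0,0,0,-0.6],
])

```text
time: 21.3
tool_pos: [0.3631, 0.1412, 0.2322]
ee_rot: [-3.138, -0.004, 2.827]
wrist_force: [1.0, 0.1, -2.8]
width: 0.0216
finger_force: 30.0
```

```bash
python3 go.py .33 .27 .2 3.125; python3 -c "
from m import *
i=save('top','t10')['img'][130:290,310:460]
cv2.imwrite('pics/c10.png',cv2.resize(i,(560,597),interpolation=2)[:,:,::-1])"
```

```text
pos [0.3631 0.1412 0.2322] rot [-3.1383 -0.0038  2.8272] F [ 1.   0.1 -2.8] t 21.3 w 0.0216
shift [0.0712 0.1123 0.0321] turn [-0.0027 -0.0042 -0.2978]
```

View pics/c10.png

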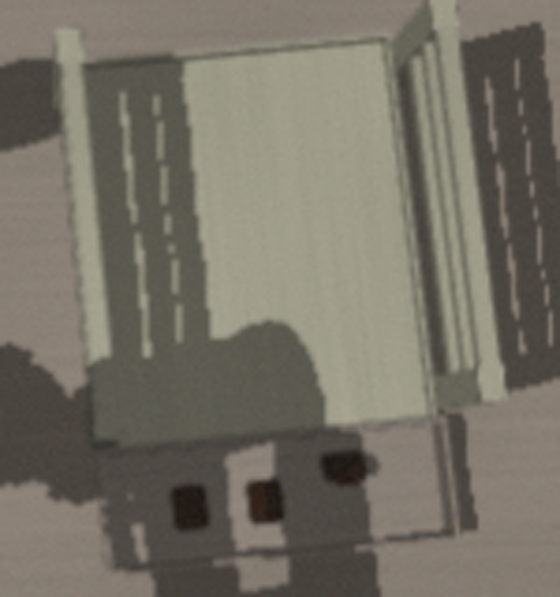

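The sheet is empty and all three crusts lie in the trough, at (190,507), (265,500) and (345,467). Next I'll put the block down.

>>> carry_out([
  [0.025,0.04,0,0,0,-0.1],
  [0.05,0.08,0,0,0,-0.2],
  [0.071,0.112,0.01,0,0,-0.298],
  [0.071,0.112,0.04,0,0,-0.298],
  [0.071,0.112,0.075,0,0,-0.298],
])

```text
time: 21.85
tool_pos: [0.3321, 0.2696, 0.1576]
ee_rot: [-3.14, -0.001, 3.123]
wrist_force: [0.1, -0.2, -3.9]
width: 0.0217
finger_force: 30.0
```

>>> carry_out([
  [0,0,0.035,0,0,0],
  [0,0,0.07,0,0,0],
  [0,0,0.1,0,0,0],
  [0,0,0.115,0,0,0],
  [0,0,0.115,0,0,0],
])

```text
time: 22.35
tool_pos: [0.3293, 0.2664, 0.0395]
ee_rot: [-3.135, -0.009, 3.12]
wrist_force: [0.3, -1.3, -3.8]
width: 0.0224
finger_force: 30.0
```

```bash
python3 go.py .33 .27 -.002 3.125
```

```text
pos [0.3293 0.2664 0.0395] rot [-3.1349 -0.0092  3.1203] F [ 0.3 -1.3 -3.8] t 22.35 w 0.0224
shift [-0.001   0.0039  0.0414] turn [-0.0067 -0.0092 -0.0046]
```

>>> carry_out([
  [0,0,0.012,0,0,0],
  [0,0,0.024,0,0,0],
  [0,0,0.033,0,0,0],
  [0,0,0.038,0,0,0],
  [0,0,0.039,0,0,0],
])

```text
time: 22.85
tool_pos: [0.3326, 0.269, 0.0042]
ee_rot: [-3.141, -0.001, 3.121]
wrist_force: [-0.3, 0.0, -2.9]
width: 0.0216
finger_force: 30.0
```

>>> carry_out([
  [0,0,0,0,0,0],
  [0,0,0,0,0,0],
  [0,0,0,0,0,0],
  [0,0,0,0,0,0],
  [0,0,0,0,0,0],
])

```text
time: 23.35
tool_pos: [0.3332, 0.2694, 0.0051]
ee_rot: [3.141, 0.0, 3.121]
wrist_force: [0.1, -0.7, -3.5]
width: 0.0217
finger_force: 30.0
```

Still 8 mm up, so I'll lower until it touches.

>>> carry_out([
  [0,0,0.002,0,0,0],
  [0,0,0.004,0,0,0],
  [0,0,0.006,0,0,0],
  [0,0,0.008,0,0,0],
  [0,0,0.008,0,0,0],
])

```text
time: 23.85
tool_pos: [0.3331, 0.2693, -0.003]
ee_rot: [3.142, 0.0, 3.121]
wrist_force: [-0.0, -1.6, -2.1]
width: 0.0215
finger_force: 30.0
```

>>> carry_out([
  [0,0,0,0,0,0],
  [0,0,0,0,0,0],
  [0,0,0,0,0,0],
  [0,0,0,0,0,0],
  [0,0,0,0,0,0],
])

```text
time: 24.35
tool_pos: [0.3331, 0.2693, -0.003]
ee_rot: [3.141, 0.0, 3.121]
wrist_force: [-1.2, -0.8, 0.3]
width: 0.0218
finger_force: 30.0
```

Touching (−3 N has gone to about 0). Releasing and lifting.

>>> carry_out([
  [0,0,0,0,0,0],
  [0,0,0,0,0,0],
  [0,0,0,0,0,0],
  [0,0,0,0,0,0],
  [0,0,0,0,0,0],
], jaw=0.8)

```text
time: 24.85
tool_pos: [0.3332, 0.2694, -0.003]
ee_rot: [3.141, 0.0, 3.121]
wrist_force: [-0.5, 0.4, -0.2]
width: 0.0585
finger_force: 0.0
```

>>> carry_out([
  [0,0,0,0,0,0],
  [0,0,-0.02,0,0,0],
  [0,0,-0.05,0,0,0],
  [0,0,-0.09,0,0,0],
  [0,0,-0.13,0,0,0],
])

```text
time: 25.35
tool_pos: [0.3326, 0.269, 0.1278]
ee_rot: [-3.141, -0.001, 3.121]
wrist_force: [0.5, -0.2, -0.8]
width: 0.0753
finger_force: 0.0
```

>>> carry_out([
  [0,0,-0.02,0,0,0],
  [0,0,-0.04,0,0,0],
  [0,0,-0.05,0,0,0],
  [0,0,-0.05,0,0,0],
  [0,0,-0.05,0,0,0],
])

```text
time: 25.85
tool_pos: [0.3327, 0.2691, 0.1759]
ee_rot: [-3.141, -0.001, 3.121]
wrist_force: [-0.1, -0.0, -0.6]
width: 0.0748
finger_force: 0.0
```

```bash
python3 go.py .33 .27 .2 3.125; python3 -c "
from m import *
cv2.imwrite('pics/s11.png',save('scene','s11')['img'][:,:,::-1])
for n in('s11','s0'):
  P=cloud(load(n)).reshape(-1,3);x,y,z=P.T
  rect('grip',P,(z>.047)&(z<.064)&(x<.5)&(x>.2)&(abs(y-.27)<.07))
  rect('can',P,(abs(z-.11)<.006)&(y>0.0)&(y<.15)&(x<.6)&(x>.45))
  rect('mug',P,(abs(z-.085)<.006)&(abs(y)<.06)&(x<.48)&(x>.3))
  rect('jar',P,(abs(z-.14)<.008)&(abs(y)<.06)&(x>.55))
  rect('loaf',P,(z>.12)&(z<.2)&(y>.1)&(x>.6)&(x<.85))
"
```

```text
pos [0.3327 0.2691 0.1759] rot [-3.1409e+00 -1.2000e-03  3.1208e+00] F [-0.1 -0.  -0.6] t 25.85 w 0.0748
shift [ 0.0028  0.0009 -0.0241] turn [-0.0007 -0.0012 -0.0042]
grip 606 [0.333 0.27 ] [0.023 0.172] 88.3 lo [0.254 0.258 0.049] hi [0.417 0.28  0.06 ]
can 519 [0.515 0.083] [0.054 0.054] 23.8 lo [0.49  0.059 0.105] hi [0.541 0.107 0.114]
mug 242 [0.425 0.002] [0.074 0.072] 66.3 lo [ 0.39  -0.032  0.08 ] hi [0.461 0.037 0.088]
jar 686 [0.644 0.001] [0.054 0.054] 33.0 lo [ 0.62  -0.023  0.134] hi [0.67  0.025 0.143]
loaf 6528 [0.698 0.231] [0.088 0.169] 7.4 lo [0.662 0.148 0.125] hi [0.746 0.31  0.187]
grip 0
can 517 [0.515 0.083] [0.054 0.055] 70.1 lo [0.491 0.059 0.105] hi [0.541 0.108 0.114]
mug 253 [0.425 0.002] [0.073 0.073] 54.1 lo [ 0.39  -0.032  0.079] hi [0.46  0.037 0.088]
jar 686 [0.644 0.   ] [0.054 0.053] 59.0 lo [ 0.62  -0.023  0.134] hi [0.67  0.025 0.143]
loaf 6546 [0.699 0.232] [0.088 0.169] 7.9 lo [0.662 0.148 0.125] hi [0.746 0.31  0.187]
```

View pics/s11.png

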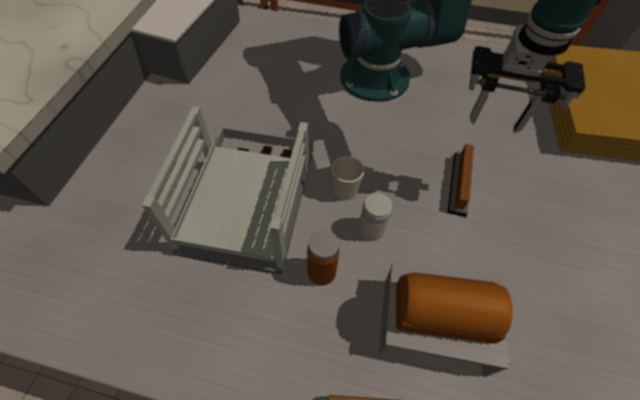

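The block lies flat on the open bench at (463,180). The crusts are in the trough at about (265,150), and the bystanders haven't moved. Handing in.

```bash
python3 -c "
from bench import *
print(close_job())"
```

```text
the job is handed in; nothing more can be done
None
```

The job is handed in: all three crusts are in the trough, the block lies flat on the open bench away from the shelf, and the loaf, jar, mug and canister are where they were; a first grasp failed because the reported tool height was 28 mm off, pressing the grip with about 8 N, and the block did not move.

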